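# Slide the pitch dop into its bay through the sprung gate

### The job

Put the round wooden dop with the black pitch on top away in the open-topped plywood bay. Do not drop it in over the walls: stand it on the desk in front of the bay's sprung double gate and push it in along the desk, between the two leaves and clear of them, so that they swing shut behind it. Leave the dop standing upright inside, with both leaves closed.

Things in the scene. Friction and masses are not known exactly. Their poses are not given: they have to be found in the camera images.
- dop_center (a point): Centre of the dop, 18 mm above its underside: an upright round wooden block with a rough black pitch cap, 36 mm high, about 47 mm across the wood (52 mm at the pitch), 70 g, loose on the desk; z up. Grasp the wood across its diameter. Bystanders near it: a rectangular wooden offcut (50 x 58 x 26 mm) and a smaller round lidded tin (40 mm across).
- gate (a point): Middle of the bay's gateway, at desk height, on the line of the shut leaves. +x points level into the bay, +y to the left looking in, z up. The bay is fixed, with no roof or floor (the desk is its floor): walls 40 mm high, 8 thick; inside 84 mm wide; back wall 165 mm from here. Posts end 56 mm either side, 43 mm high; clear width between open leaves 76 mm. Desk clear 80 mm in front.
- leaf_left (a joint): Angle of the left (+y) leaf of the gate: 0 shut, up to 1.45 as it swings into the bay; it cannot swing outward. Aluminium, 39 mm long, 4 thick, 4 to 34 mm above the desk, on an upright hinge 40 mm beside the gate's middle, where its soft edge meets the other leaf. A light spring (0.4 N at the edge when shut, 1.1 N wide open) shuts it when nothing stands in its way.
- leaf_right (a joint): The same for the right (-y) leaf, mirrored: 0 shut, up to 1.45 as it swings into the bay.
There are look-alikes about, which are no part of the job. Leave any green look-alike of the part that bears dop_center alone.

How it is judged:
By the outcome, as a careful person would: the job done as asked, in the order asked, and still so for the second after the job is handed in, with the robot touching nothing.
It also fails if it takes over 42 s, if anything falls off the work surface, if the arm or the gripper's body presses on something with over 40 N, if the wrist force passes 120 N, or if a joint passes its speed limit or range.

### The arm

A 6-joint arm with a two-finger parallel gripper is mounted at the origin on a cart in front of the work surface, level with it; the furniture and walls round the work are solid. World frame = base frame: x ahead of the robot, y to its left, z up, the work surface at z = 0. Lengths are in m, angles in rad, forces in N, time in s.
With the tool pointing down it reaches from about 0.225 to 0.875 m from the base axis. Payload 3.4 kg.
Tool frame: the origin (TCP) lies between the finger pads; the fingertips stand ctrl.tip_reach ahead of it and the grasp point (between the pads) lies 5 mm behind it (ctrl.tip_reach is the distance from the TCP to the fingertips, in m); z points along the fingers, x is the direction in which the jaws open and shut, and the axes are right-handed (so a half turn about z gives the same grasp; the last joint's range is limited). The gripper opens to 85 mm and grips with 20 to 120 N. Pads are 22 mm wide; open, the fingers measure 114 mm over their backs; the gripper's body (76 mm by 85 mm) begins 54 mm behind the grasp point. The pads swing forward as they close: fully open they stand 13 mm farther back than shut.
Start: joints at [1.182, 0.276, 1.505, -0, 1.361, -0.121], TCP at [0.152, 0.555, 0.214] pointing down, gripper open.
Joint ranges: [-2.89, 2.89], [-0.75, 2.08], [0.22, 2.7], [-1.18, 4.32], [0.11, 2.71], [-2.7, 2.7]. Speed limits (rad/s): [2.57, 2.57, 3.14, 3.14, 3.14, 3.14].

### API

Orientations are given as a unit quaternion [w, x, y, z].
In Python, from cell import status, imaging, job_done, nets, ctrl gives the robot as it stands.
- The arm moves only by the shell command python3 -m inch 'ROWS' [OPENING]. ROWS is JSON, a list that holds one entry, the list of rows, each a list of 4 numbers: the shift along the world's x, y, z in m, then the turn about the world's z in rad. A call has exactly 10 rows; each row is the pose to reach, as a shift and turn from the pose commanded when the call began; what a row does not reach only later rows make up. A row lasts 1/10 s, in which the tool goes at most 50 mm and 8.59 degrees, less where a joint would pass 70% of its speed; a pose out of reach is approached as far as the arm can. A call with a gripper value outside its range is refused whole. OPENING is the opening, from -1 (shut) to 1 (fully open), so that 0 is half open, set as the call begins (- or left out, the last holds). The fingers move at their own pace and stop on an object; the grip force is fixed at half the most. Time passes only in rows, so rows that repeat a pose let the fingers close, or fill a call up. It gives the time, the measured TCP pose, the force and the opening at its end, in the units of the state.
- status.sense(): the state, without advancing time (a new reading comes with each control period).
- imaging.grab_frame(name): name is "scene" or "side" or "wrist"; returns the picture (420x560x3 uint8, red, green, blue); there is no depth.
- imaging.camera_info(name): a dict with "K" (3x3 intrinsics, pixels), "origin" and "attitude" of the camera in the world. Camera axes: x right, y down, z forward; pixel columns grow to the right and rows downward; lengths in m; the calibration is good to about 2 mm. The wrist camera is an equidistant fisheye: a pixel r from the principal point sees the ray r / f radians off the axis. A picture is of the moment at which its call begins: read the wrist's pose just before it. camera_info takes no time and is no camera call; for the wrist camera it gives the pose at the moment of the call.
- job_done(): hands the job in, once; it reports no verdict.
Trained networks look in the newest picture that a camera, given by its name, has taken for a name from the list of things; names that differ only in an ending like _2 or _b are one class to them, and where a whole thing is asked for, a point or a joint stands for the part that bears it (a point fixed in the world has none). Each returns a list of dicts, best first, with "p" (0 to 1); they miss things now and then, are a little off and sometimes report something else, mostly with a low value. They report only what shows in the picture. A call takes as long as a camera call. They do not tell look-alikes from the thing itself.
- nets.masks_of(label, camera): "pixels" (420x560 bool, what is visible of it).
- nets.mark_of(label, camera): "centre" ([x, y, z] in m, in world coordinates, good to about 4 mm: a listed point, or the origin of a listed thing).
The state is a dict: "time": time; "qpos": joint angles; "joint_velocities": joint speeds; "joint_efforts": joint torques, N m; "tcp_pos": TCP position; "orientation": TCP orientation; "force": force on the tool from outside, world axes, zero at the start; "ft_torque": the same for the moment, N m; "opening": finger opening in m.
Only numpy, scipy, OpenCV 4.12 (cv2) and the standard library are available. Lean on these libraries where they do the work, as an engineer would, in place of code of your own. Each camera call takes 0.05 s, during which the arm holds its last target. There are 200 camera calls.

## Working session

There is one attempt and no reset: what is moved stays moved. The work goes in short steps, Python scripts to look and compute and a shell command to move; the robot and the scene stay as the last step left them, time stands still between calls to the robot, and variables do not carry over. Pictures are saved under pics/ and viewed, about 8 in all and at most 12, crops included, and the job is handed in when it is done.

```bash
ls; mkdir -p pics
cat > h.py <<'E'
import cv2,numpy as np
from cell import status,imaging,nets,ctrl
def save(im,n): cv2.imwrite('pics/'+n,im[:,:,::-1])
E
python3 - <<'E'
from h import *
s=status.sense();print(s['time'],s['tcp_pos'],s['orientation'],s['opening'],ctrl.tip_reach)
a=imaging.grab_frame('scene');b=imaging.grab_frame('side')
for c in('scene','side'):
  i=imaging.camera_info(c);print(c,np.round(i['origin'],3),np.round(i['attitude'],3),i['K'][0][0])
  for l in('dop_center','gate','leaf_left','leaf_right'):
    print(l,[(round(d['p'],2),np.round(d['centre'],3)) for d in nets.mark_of(l,c)])
save(cv2.resize(np.vstack([a,b]),None,fx=.714,fy=.714),'s1.png')
save(a,'scene.png');save(b,'side.png')
print(status.sense()['time'])
E
```

```text
pics
0.0 [0.15193874 0.55397305 0.21298966] [ 4.79452663e-04  7.95192290e-01  6.06356582e-01 -8.29601649e-04] 0.08547722663385936 0.014
scene [0.235 0.481 0.615] [ 0.113 -0.257  0.872 -0.4  ] 395.83924724233907
dop_center [(0.77, array([0.597, 0.105, 0.018])), (0.62, array([ 0.515, -0.032,  0.023]))]
gate [(0.67, array([ 0.588, -0.197, -0.   ]))]Traceback (most recent call last):
  File "<stdin>", line 7, in <module>
ValueError: it knows: dop_center, gate
```

Run:
```python
from h import *
b=imaging.grab_frame('side');a=imaging.grab_frame('scene')
for c in('side','scene'):
  i=imaging.camera_info(c);print(c,np.round(i['origin'],3),np.round(i['attitude'],3),i['K'][0][0])
  for l in('dop_center','gate'):
    print(l,[(round(d['p'],2),np.round(d['centre'],3)) for d in nets.mark_of(l,c)])
save(cv2.resize(np.vstack([a,b]),None,fx=.714,fy=.714),'s1.png')
save(a,'scene.png');save(b,'side.png')
print(status.sense()['time'])
```

```text
side [0.47  0.715 0.396] [ 0.037 -0.063  0.833 -0.549] 505.17269521940636
dop_center [(0.92, array([0.594, 0.108, 0.014])), (0.76, array([ 0.513, -0.032,  0.012]))]
gate [(0.8, array([ 0.587, -0.2  , -0.   ]))]
scene [0.235 0.481 0.615] [ 0.113 -0.257  0.872 -0.4  ] 395.83924724233907
dop_center [(0.66, array([ 0.517, -0.034,  0.022])), (0.63, array([0.594, 0.106, 0.018]))]
gate [(0.9, array([ 0.589, -0.194, -0.001]))]
0.5
```

View pics/s1.png

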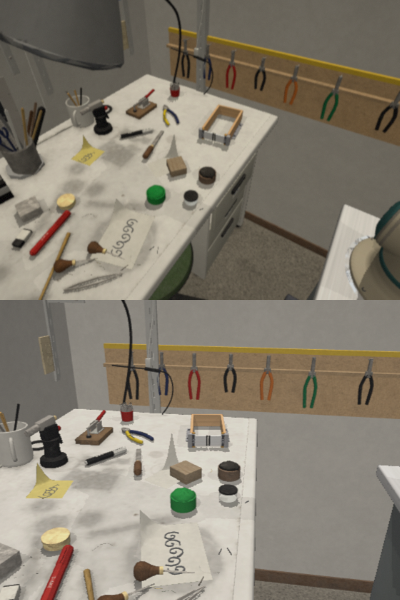

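Candidates for the dop, in half-size picture pixels: a brown round block with a black top at scene (207,175) / side (229,470), and a green one at scene (155,195) / side (183,500). The brown one at about (0.515, -0.033) fits (wood with black pitch); the green is the look-alike to leave alone. I'll confirm this in an enlarged crop.

Run:
```python
from h import *
a=cv2.imread('pics/scene.png');b=cv2.imread('pics/side.png')
x=cv2.resize(a[140:300,190:350],(600,600),interpolation=3)
y=cv2.resize(b[150:300,220:370],(600,600),interpolation=3)
cv2.imwrite('pics/c1.png',x);cv2.imwrite('pics/c2.png',y)
```

```text
(no output)
```

View pics/c1.png

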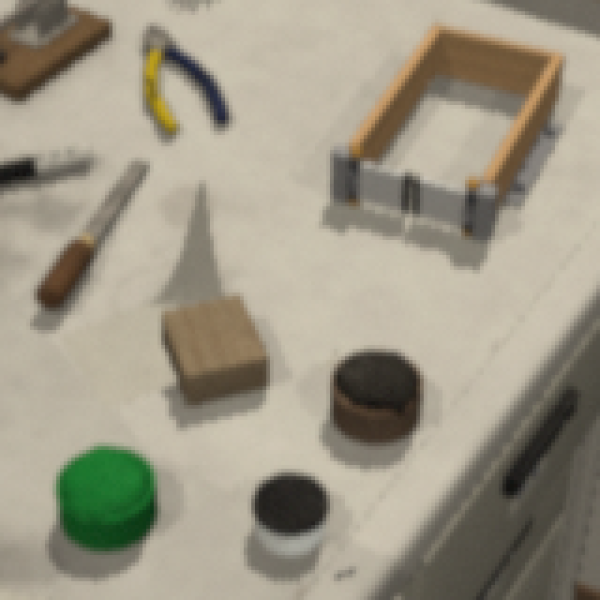

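View pics/c2.png

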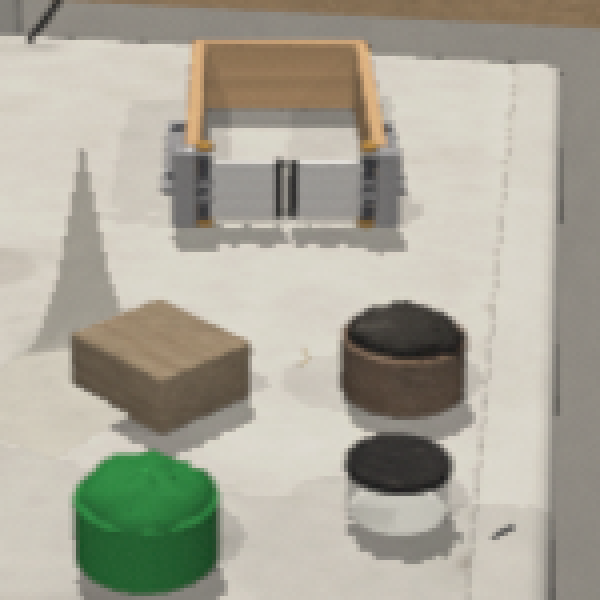

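Confirmed: the brown, black-capped block (crop1 (376,395), crop2 (403,360)) is the dop. The green one is the look-alike, the tin with the white side is at crop2 (398,485), and the gate seam is at crop2 (287,190). Next I fit the gate pose from corners.

```bash
cat >> h.py <<'E'
from scipy.spatial.transform import Rotation as R
def proj(c,P):
    i=imaging.camera_info(c);q=np.array(i['attitude'],float)
    M=R.from_quat(q[[1,2,3,0]]).as_matrix();v=(np.atleast_2d(P)-i['origin'])@M
    K=np.array(i['K']);return (v[:,:2]/v[:,2:])*[K[0,0],K[1,1]]+K[:2,2]
def ray0(c,uv,z=0):
    i=imaging.camera_info(c);q=np.array(i['attitude'],float)
    M=R.from_quat(q[[1,2,3,0]]).as_matrix();K=np.array(i['K'])
    d=M@np.append((np.array(uv)-K[:2,2])/[K[0,0],K[1,1]],1);o=np.array(i['origin'])
    return o+d*(z-o[2])/d[2]
E
python3 - <<'E'
from h import *
from scipy.optimize import least_squares
s=lambda u,v:np.array([190+u*160/600,140+v*160/600])
t=lambda u,v:np.array([220+u/4,150+v/4])
# local model points (x as 'd' flagged), camera, px
obs=[('side',t(175,225),('d',.056,0)),('side',t(402,225),('d',-.056,0)),('scene',s(333,200),('d',.056,0)),('scene',s(488,238),('d',-.056,0)),
('side',t(287,219),(-.002,0,.004)),('scene',s(410,211),(-.002,0,.004)),
('side',t(193,41),(.173,.05,.04)),('side',t(367,41),(.173,-.05,.04)),('scene',s(436,26),(.173,.05,.04)),('scene',s(563,57),(.173,-.05,.04))]
def f(p):
    r=[]
    for c,uv,(x,y,z) in obs:
        x=-p[3] if x=='d' else x
        cs,sn=np.cos(p[2]),np.sin(p[2])
        r.append(proj(c,[p[0]+cs*x-sn*y,p[1]+sn*x+cs*y,z])[0]-uv)
    return np.ravel(r)
o=least_squares(f,[.588,-.197,-1.57,.006]);print(o.x,np.round(o.fun.reshape(-1,2),1).tolist())
print('back-right dir deg',np.degrees(o.x[2]))
for c in('scene','side'):
    imaging.grab_frame(c)
    m=sorted(nets.masks_of('dop_center',c),key=lambda d:-d['p'])
    for d in m:
        y,x=np.nonzero(d['pixels']);print(c,d['p'],x.min(),x.max(),y.min(),y.max(),ray0(c,[(x.min()+x.max())/2,(y.min()+y.max())/2],.018))
for l,z in(((158,366),.013),((398,485),.013)): print(ray0('side',t(*l),z))
print(ray0('side',t(465,360),.018),ray0('side',t(341,360),.018))
q=status.sense()['orientation'];print(R.from_quat(np.array(q)[[1,2,3,0]]).as_matrix().round(3))
E
```

```text
[ 5.83152949e-01 -1.95452208e-01 -1.41594249e+00 -2.16259147e-04] [[-0.5, -0.4], [-0.6, -0.2], [-0.2, -0.3], [1.0, 1.4], [-0.1, -0.3], [-0.0, 1.8], [-0.4, -0.9], [0.3, -0.7], [-0.6, -0.4], [0.8, -0.4]]
back-right dir deg -81.12752869032587
scene 0.66 205 231 260 287 [0.5916443 0.1118671 0.018    ]
scene 0.58 278 302 234 259 [ 0.5113678 -0.0273647  0.018    ]
side 0.87 238 274 262 299 [0.59304912 0.11641091 0.018     ]
side 0.77 305 336 225 254 [ 0.51328583 -0.02419782  0.018     ]
[ 0.61234543 -0.01071675  0.013     ]
[0.5073566  0.06859217 0.013     ]
[ 0.48769083 -0.02654185  0.018     ] [ 0.53776818 -0.01841254  0.018     ]
[[ 0.265  0.964  0.   ]
 [ 0.964 -0.265  0.   ]
 [ 0.     0.    -1.   ]]
```

```bash
python3 -m inch '[[[0.018,-0.03,0,0],[0.036,-0.06,0,0],[0.054,-0.09,0,0],[0.072,-0.12,0,0],[0.09,-0.15,0,0],[0.108,-0.18,0,0],[0.126,-0.21,0,0],[0.144,-0.24,0,0],[0.162,-0.27,0,0],[0.18,-0.30,0,0]]]' 1
python3 -m inch '[[[0.018,-0.029,-0.005,0],[0.036,-0.058,-0.01,0],[0.054,-0.087,-0.015,0],[0.073,-0.116,-0.02,0],[0.092,-0.145,-0.03,0],[0.111,-0.174,-0.04,0],[0.13,-0.203,-0.05,0],[0.15,-0.232,-0.06,0],[0.17,-0.26,-0.07,0],[0.182,-0.285,-0.08,0]]]'
python3 - <<'E'
from h import *
w=imaging.grab_frame('wrist');i=imaging.camera_info('wrist');print(i)
for l in('dop_center','gate'): print(l,[(round(d['p'],2),np.round(d['centre'],3)) for d in nets.mark_of(l,'wrist')])
imaging.grab_frame('side');print([(round(d['p'],2),np.round(d['centre'],3)) for d in nets.mark_of('gate','side')])
s=status.sense();print(s['time'],s['tcp_pos'],s['qpos'],s['force']);save(w,'w1.png')
E
```

```text
time: 1.7
tcp_pos: [0.3327, 0.2533, 0.2142]
orientation: [0.0, 0.795, 0.606, 0.0]
force: [0.5, 1.3, -0.1]
opening: 0.0851
time: 2.7
tcp_pos: [0.5159, -0.0322, 0.1337]
orientation: [0.001, 0.795, 0.606, 0.001]
force: [-0.3, 1.1, -0.3]
opening: 0.0855
{'K': array([[325.1922621 ,   0.        , 275.2467788 ],
       [  0.        , 325.1922621 , 206.79242948],
       [  0.        ,   0.        ,   1.        ]]), 'origin': array([ 0.45255539, -0.01770969,  0.29247451]), 'attitude': array([0.10646352, 0.78840981, 0.60069955, 0.07896542])}
dop_center [(0.8, array([0.592, 0.107, 0.02 ])), (0.59, array([ 0.51 , -0.036,  0.017]))]
gate []
[(0.67, array([ 0.586, -0.199,  0.001]))]
2.95 [ 0.5137126  -0.03007062  0.13391459] [-1.94213162e-01  2.46120287e-01  1.75821429e+00  6.87752057e-04
  1.13812931e+00 -1.49704454e+00] [-0.54879011 -0.3999136  -0.55190163]
```

View pics/w1.png

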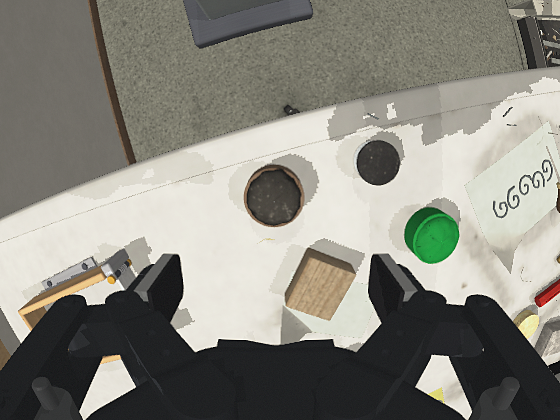

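```bash
cat >> h.py <<'E'
def fray(i,uv,z):
    K=np.array(i['K']);q=np.array(i['attitude']);d=np.array(uv)-K[:2,2];r=np.hypot(*d);t=r/K[0,0]
    v=R.from_quat(q[[1,2,3,0]]).as_matrix()@np.append(np.sin(t)*d/r,np.cos(t));o=np.array(i['origin'])
    return o+v*(z-o[2])/v[2]
E
python3 - <<'E'
from h import *
i=imaging.camera_info('wrist')
for n,uv,z in(('dop cap',(275,196),.032),('dopL',(246,196),.028),('dopR',(303,196),.028),('tin',(378,162),.025),('off corners',(311,246),.026),('',(355,264),.026),('',(333,321),.0),('',(286,305),.0)):
    print(n,fray(i,uv,z).round(4))
E
```

```text
dop cap [ 0.5087 -0.0291  0.032 ]
dopL [ 0.5031 -0.053   0.028 ]
dopR [ 0.5159 -0.0066  0.028 ]
tin [0.5044 0.064  0.025 ]
off corners [ 0.5626 -0.0106  0.026 ]
 [0.5918 0.025  0.026 ]
 [ 0.6682 -0.0068  0.    ]
 [ 0.6327 -0.0511  0.    ]
```

The wrist picture shows the dop at (275,197), tin at (378,162), offcut at (322,283) and green at (432,235). The jaw line misses the neighbours, so I go down and grip.

```bash
python3 -m inch '[[[-0.001,0,-0.015,0],[-0.002,0,-0.03,0],[-0.003,0,-0.045,0],[-0.003,0,-0.06,0],[-0.003,0,-0.075,0],[-0.003,0,-0.09,0],[-0.003,0,-0.1,0],[-0.003,0,-0.11,0],[-0.003,0,-0.116,0],[-0.003,0,-0.116,0]]]' 1
python3 -m inch '[[[0,0,0,0],[0,0,0,0],[0,0,0,0],[0,0,0,0],[0,0,0,0],[0,0,0,0],[0,0,0,0],[0,0,0,0],[0,0,0,0],[0,0,0,0]]]' -1
python3 - <<'E'
from h import *
s=status.sense();print(s['time'],s['tcp_pos'],s['force'],s['opening'])
a=imaging.grab_frame('scene');b=imaging.grab_frame('side');save(np.hstack([cv2.resize(a[180:290,220:350],(400,340)),cv2.resize(b[150:300,220:397],(400,340))]),'g1.png')
E
```

```text
time: 3.95
tcp_pos: [0.5107, -0.0301, 0.0174]
orientation: [-0.0, 0.795, 0.607, -0.0]
force: [-0.1, -0.1, -0.1]
opening: 0.0854
time: 4.95
tcp_pos: [0.5112, -0.0305, 0.0179]
orientation: [-0.0, 0.795, 0.606, 0.0]
force: [0.6, -0.6, 0.3]
opening: -0.0001
4.95 [ 0.51116347 -0.03045027  0.01790268] [ 0.63186296 -0.60405373  0.32196587] -0.00014489360773880424
```

View pics/g1.png

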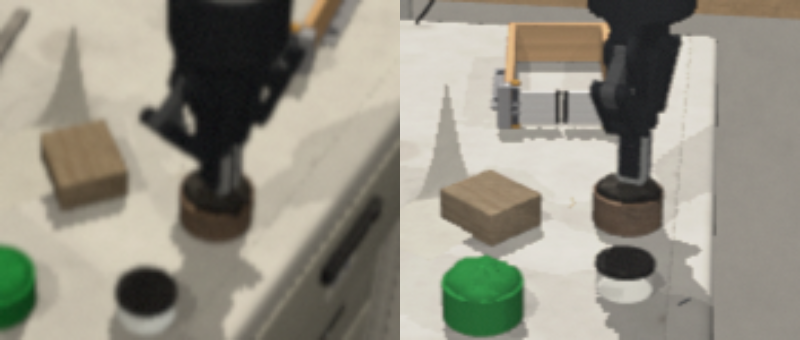

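Run:
```python
from h import *
for c in('scene','side'):
  im=imaging.grab_frame(c).copy()
  for z,col in((.004,(255,0,0)),(.018,(0,255,0)),(.04,(0,0,255)),(.07,(255,255,0))):
    u=proj(c,[.511,-.0305,z])[0];print(c,z,u.round(1))
    cv2.drawMarker(im,tuple(np.round(u).astype(int)),col,0,3,1)
  u=np.round(proj(c,[.511,-.0305,.04])[0]).astype(int)
  save(cv2.resize(im[u[1]-50:u[1]+40,u[0]-45:u[0]+45],(400,400),interpolation=3),c+'_m.png')
save(np.hstack([cv2.imread('pics/'+c+'_m.png')[:,:,::-1] for c in('scene','side')]),'m.png')
w=imaging.grab_frame('wrist');save(w,'w2.png');print(imaging.camera_info('wrist')['origin'],status.sense()['tcp_pos'],status.sense()['qpos'])
```

```text
scene 0.004 [290.7 250.3]
scene 0.018 [290.9 245.7]
scene 0.04 [291.3 238.2]
scene 0.07 [291.9 227.6]
side 0.004 [321.9 245.4]
side 0.018 [322.2 237.9]
side 0.04 [322.7 225.8]
side 0.07 [323.4 209. ]
[ 0.4468346  -0.01310326  0.178418  ] [ 0.51116739 -0.0304425   0.01792352] [-1.95513965e-01  3.74704900e-01  1.91576348e+00  1.47474861e-04
  8.51099908e-01 -1.49863423e+00]
```

View pics/m.png

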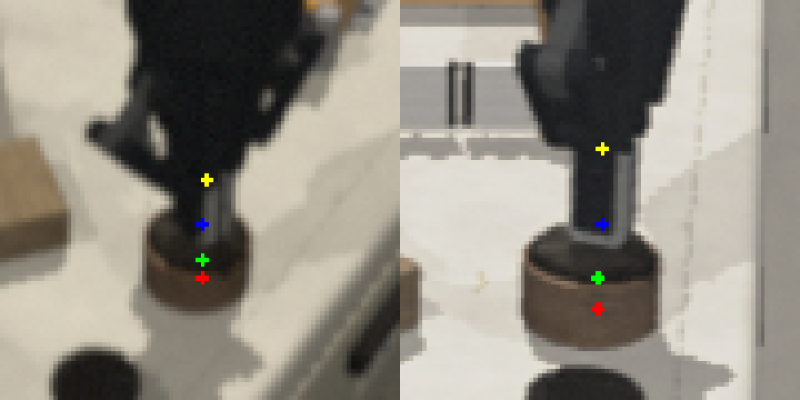

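View pics/w2.png

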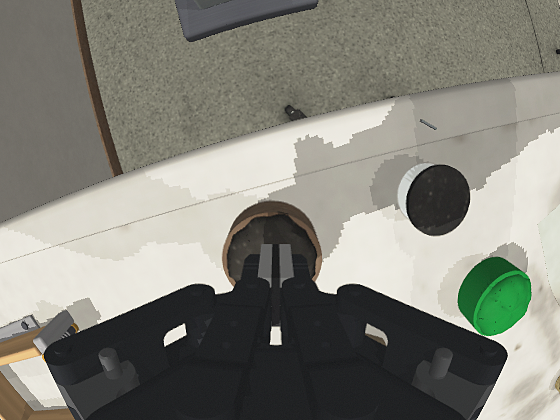

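Run:
```python
from h import *
i2=imaging.camera_info('wrist')
i1={'K':i2['K'],'origin':np.array([0.45255539,-0.01770969,0.29247451]),'attitude':np.array([0.10646352,0.78840981,0.60069955,0.07896542])}
print(i2['attitude'])
def dirn(i,uv):
    a=fray(i,uv,0)-i['origin'];return a/np.linalg.norm(a)
def tri(u1,u2):
    A=[];b=[]
    for i,u in((i1,u1),(i2,u2)):
        d=dirn(i,u);P=np.eye(3)-np.outer(d,d);A.append(P);b.append(P@i['origin'])
    return np.linalg.lstsq(np.vstack(A),np.hstack(b),rcond=None)[0].round(4)
print('tin top',tri((378,161),(438,200)),'green',tri((435,232),(502,292)))
print('tin width z=.025',np.linalg.norm(fray(i1,(357,163),.025)-fray(i1,(400,163),.025)),np.linalg.norm(fray(i2,(403,200),.025)-fray(i2,(470,200),.025)))
# TCP/tip points in wrist view
q=np.array(i2['attitude']);M=R.from_quat(q[[1,2,3,0]]).as_matrix();K=i2['K']
for z in(.004,.018,.037,.05):
    v=M.T@(np.array([.511,-.0305,z])-i2['origin']);t=np.arctan2(np.hypot(*v[:2]),v[2]);print(z,K[:2,2]+K[0,0]*t*v[:2]/np.hypot(*v[:2]))
for c in('side','scene'):
    imaging.grab_frame(c)
    print(c,[(round(d['p'],2),np.round(d['centre'],3)) for d in nets.mark_of('dop_center',c)])
```

```text
[0.10463078 0.78810922 0.60130621 0.07979415]
tin top [0.5046 0.0565 0.031 ] green [0.5857 0.1044 0.0238]
tin width z=.025 0.03929887526095696 0.042311264120820126
0.004 [275.5589495  239.38540822]
0.018 [275.58120163 248.7246383 ]
0.037 [275.61700783 263.86789339]
0.05 [275.64616796 276.30848875]
side [(0.83, array([ 0.514, -0.034,  0.014])), (0.7, array([0.596, 0.109, 0.019]))]
scene [(0.92, array([0.599, 0.106, 0.02 ])), (0.8, array([ 0.512, -0.032,  0.02 ]))]
```

Run:
```python
from h import *
def tri(*cu):
    A=[];b=[]
    for c,u in cu:
        o=np.array(imaging.camera_info(c)['origin']);d=(fray(imaging.camera_info(c),u,0) if c=='wrist' else ray0(c,u))-o;d/=np.linalg.norm(d);P=np.eye(3)-np.outer(d,d);A.append(P);b.append(P@o)
    r=np.linalg.lstsq(np.vstack(A),np.hstack(b),rcond=None);return r[0].round(4),r[1].round(6)
sc=('scene',(293.5,242));si=('side',(322.5,228.7));w=('wrist',(275.5,244))
print(tri(sc,si),tri(sc,w),tri(si,w),tri(sc,si,w))
s=status.sense();print(s['force'],s['ft_torque'],s['joint_efforts'],R.from_quat(np.array(s['orientation'])[[1,2,3,0]]).as_matrix().round(3)[:,2])
```

```text
(array([ 0.5089, -0.0332,  0.0314]), array([1.9e-05])) (array([ 0.5031, -0.028 ,  0.0345]), array([2.e-06])) (array([ 0.507 , -0.0289,  0.0337]), array([3.9e-05])) (array([ 0.5064, -0.0293,  0.0334]), array([4.2e-05]))
[-0.02163925 -0.58276636  0.0905429 ] [-0.00563874 -0.02816631 -0.02463046] [ 1.46453376e-04 -3.99757361e+01 -1.70639259e+01  1.58740218e-04
  5.55648585e-04 -1.09119412e-05] [ 0.  0. -1.]
```

```bash
cat > pic.py <<'E'
from h import *
import sys
n=sys.argv[1];s=status.sense();p=s['tcp_pos'];print(s['time'],p,s['opening'],ctrl.tip_reach,s['force'])
for c in('scene','side'):
  im=imaging.grab_frame(c).copy()
  im=im.copy();u0=np.round(proj(c,p)[0]).astype(int)
  for dz,col in((-.014,(255,0,0)),(0,(0,255,0)),(.015,(0,0,255)),(.059,(255,255,0))):
    u=proj(c,[p[0],p[1],p[2]+dz])[0];cv2.drawMarker(im,tuple(np.round(u).astype(int)),col,0,3,1)
  save(cv2.resize(im[u0[1]-60:u0[1]+40,u0[0]-50:u0[0]+50],(400,300) if 0 else (300,300),interpolation=3),n+c+'.png')
E
python3 -c "
from cell import ctrl
print([(k,getattr(ctrl,k)) for k in dir(ctrl) if k[0]!='_'])"
python3 -m inch '[[[0,0,0.02,0],[0,0,0.04,0],[0,0,0.06,0],[0,0,0.08,0],[0,0,0.08,0],[0,0,0.08,0],[0,0,0.08,0],[0,0,0.08,0],[0,0,0.08,0],[0,0,0.08,0]]]'
python3 pic.py A
python3 -m inch '[[[0,0,0,0],[0,0,0,0],[0,0,0,0],[0,0,0,0],[0,0,0,0],[0,0,0,0],[0,0,0,0],[0,0,0,0],[0,0,0,0],[0,0,0,0]]]' 1
python3 pic.py B
python3 -c "
import cv2,numpy as np
r=lambda n:cv2.imread('pics/'+n+'.png')
cv2.imwrite('pics/AB.png',np.vstack([np.hstack([r('Ascene'),r('Aside')]),np.hstack([r('Bscene'),r('Bside')])]))"
```

```text
[('IKError', <class 'cell.IKError'>), ('tip_reach', 0.014)]
time: 6.4
tcp_pos: [0.5109, -0.0304, 0.0974]
orientation: [-0.0, 0.795, 0.606, -0.0]
force: [0.1, 0.2, -0.4]
opening: -0.0004
6.4 [ 0.51088263 -0.03042766  0.09737096] -0.00041491905047161227 0.014 [ 0.12729133  0.22757557 -0.43393345]
time: 7.5
tcp_pos: [0.5112, -0.0305, 0.0979]
orientation: [-0.0, 0.795, 0.606, 0.0]
force: [-0.1, 0.3, -0.2]
opening: 0.085
7.5 [ 0.51115106 -0.03046545  0.09792107] 0.08499298021508443 0.014 [-0.06859667  0.34901905 -0.17607047]
```

View pics/AB.png

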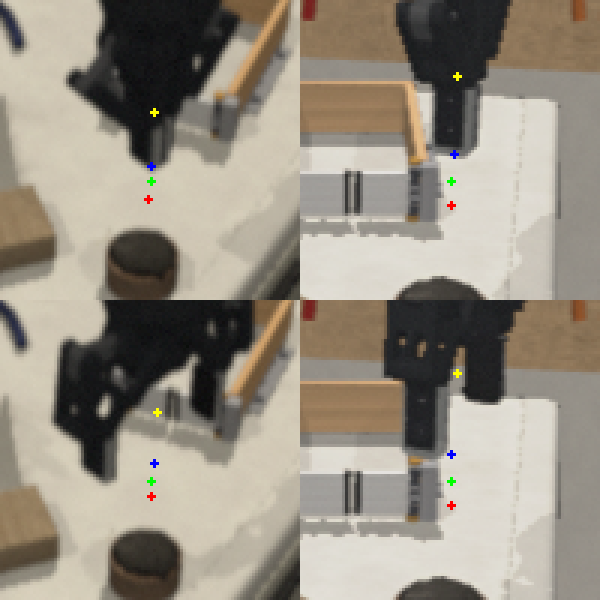

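The fingertips really sit about 15–18 mm above the reported TCP when shut. They should be 14 mm below it, so the reported z is about 30 mm low, which is why the jaws shut over the cap (dop unmoved). I'll correct z by about 31 mm and grip again.

```bash
python3 -m inch '[[[0,0,-0.02,0],[0,0,-0.04,0],[0,0,-0.06,0],[0,0,-0.075,0],[0,0,-0.085,0],[0,0,-0.095,0],[0,0,-0.105,0],[0,0,-0.11,0],[0,0,-0.113,0],[0,0,-0.115,0]]]'
python3 -m inch '[[[0,0,0,0],[0,0,0,0],[0,0,0,0],[0,0,0,0],[0,0,0,0],[0,0,0,0],[0,0,0,0],[0,0,0,0],[0,0,0,0],[0,0,0,0]]]' -1
```

```text
time: 8.6
tcp_pos: [0.5114, -0.0305, -0.0171]
orientation: [0.0, 0.795, 0.606, 0.0]
force: [0.6, 0.2, 0.8]
opening: 0.0855
time: 9.6
tcp_pos: [0.5118, -0.0306, -0.0164]
orientation: [0.001, 0.795, 0.606, 0.001]
force: [-0.5, -0.0, 5.9]
opening: 0.0457
```

```bash
python3 -m inch '[[[0,0,0.015,0],[0,0,0.03,0],[0.007,-0.014,0.035,-0.12],[0.014,-0.028,0.035,-0.27],[0.024,-0.042,0.035,-0.42],[0.034,-0.056,0.035,-0.57],[0.044,-0.07,0.035,-0.72],[0.053,-0.083,0.035,-0.87],[0.06,-0.092,0.035,-1.01],[0.063,-0.0975,0.035,-1.147]]]'
python3 - <<'E'
from h import *
s=status.sense();print(s['tcp_pos'],s['opening'],s['force'],s['qpos'])
w=imaging.grab_frame('wrist');i=imaging.camera_info('wrist');print(i['origin'],i['attitude'])
print([(round(d['p'],2),np.round(d['centre'],3)) for l in('gate','dop_center') for d in nets.mark_of(l,'wrist')])
b=imaging.grab_frame('side')
print([(round(d['p'],2),np.round(d['centre'],3)) for l in('gate','dop_center') for d in nets.mark_of(l,'side')])
save(b,'b3.png');save(w,'w3.png')
save(np.hstack([cv2.resize(w,(400,300)),cv2.resize(b[140:260,220:380],(400,300),interpolation=3)]),'p3.png')
E
```

```text
time: 10.6
tcp_pos: [0.5748, -0.1288, 0.0175]
orientation: [0.0, 0.997, 0.075, 0.0]
force: [-0.1, 0.7, 0.1]
opening: 0.0455
[ 0.57476215 -0.12884842  0.01750214] 0.04552357771054458 [-0.1190481   0.70431849  0.09930294] [-3.38597593e-01  4.66261358e-01  1.74438619e+00 -5.52691840e-05
  9.30660308e-01 -4.88237364e-01]
[ 0.56454455 -0.064307    0.1779642 ] [0.13155082 0.98859533 0.07258915 0.01022108]
[(0.76, array([ 0.586, -0.197,  0.003])), (0.91, array([ 0.574, -0.133,  0.05 ]))]
[(0.8, array([0.597, 0.108, 0.018])), (0.69, array([ 0.575, -0.132,  0.048]))]
```

View pics/p3.png

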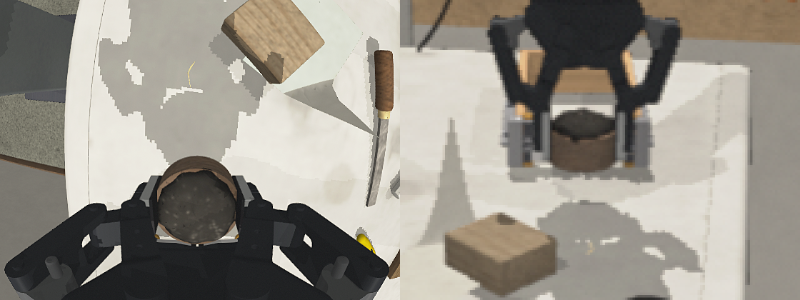

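The dop is held level about 66 mm in front of the gate and on its centreline (wrist (197,205), side panel (583,140)). I set it down, release, and back off along the gate axis.

```bash
python3 -m inch '[[[0,0,-0.006,0],[0,0,-0.012,0],[0,0,-0.018,0],[0,0,-0.023,0],[0,0,-0.027,0],[0,0,-0.03,0],[0,0,-0.032,0],[0,0,-0.034,0],[0,0,-0.0345,0],[0,0,-0.0345,0]]]'
python3 -m inch '[[[0,0,0,0],[0,0,0,0],[0,0,0,0],[0,0,0,0],[0,0,0,0],[0,0,0,0],[0,0,0.002,0],[0,0,0.004,0],[0,0,0.006,0],[0,0,0.008,0]]]' 1
python3 -m inch '[[[-0.001,0.007,0,0],[-0.002,0.014,0,0],[-0.003,0.021,0,0],[-0.004,0.028,0,0],[-0.005,0.035,0,0],[-0.006,0.042,0,0],[-0.007,0.048,0,0],[-0.008,0.054,0,0],[-0.008,0.054,0,0],[-0.008,0.054,0,0]]]'
python3 -m inch '[[[0,0,0,0],[0,0,0,0],[0,0,0,0],[0,0,0,0],[0,0,0,0],[0,0,0,0],[0,0,0,0],[0,0,0,0],[0,0,0,0],[0,0,0,0]]]' -0.41
python3 - <<'E'
from h import *
for c in('wrist','side','scene'):
  b=imaging.grab_frame(c);save(b,c+'4.png')
  for l in('gate','dop_center'): print(c,l,[(round(d['p'],2),np.round(d['centre'],3)) for d in nets.mark_of(l,c)])
E
```

```text
time: 11.9
tcp_pos: [0.5743, -0.1281, -0.0164]
orientation: [0.0, 0.997, 0.078, 0.0]
force: [-0.2, -0.5, -0.1]
opening: 0.0454
time: 12.9
tcp_pos: [0.5743, -0.128, -0.0083]
orientation: [0.0, 0.997, 0.078, 0.0]
force: [-0.8, 0.2, -0.4]
opening: 0.0855
time: 13.9
tcp_pos: [0.5663, -0.0739, -0.0085]
orientation: [0.0, 0.997, 0.078, 0.0]
force: [-0.2, -0.3, -0.1]
opening: 0.0853
time: 14.9
tcp_pos: [0.5662, -0.0739, -0.0086]
orientation: [-0.0, 0.997, 0.078, 0.0]
force: [0.3, 0.4, 0.0]
opening: 0.0254
wrist gate []
wrist dop_center []
side gate [(0.68, array([ 0.586, -0.201, -0.001]))]
side dop_center [(0.79, array([ 0.577, -0.132,  0.01 ])), (0.75, array([0.597, 0.108, 0.018]))]
scene gate [(0.57, array([ 0.589, -0.196, -0.002]))]
scene dop_center [(0.78, array([0.598, 0.105, 0.021])), (0.61, array([ 0.577, -0.133,  0.022]))]
```

```bash
python3 -m inch '[[[0.001,-0.007,0,0],[0.002,-0.014,0,0],[0.003,-0.02,0,0],[0.004,-0.027,0,0],[0.005,-0.033,0,0],[0.006,-0.039,0,0],[0.007,-0.045,0,0],[0.008,-0.051,0,0],[0.0085,-0.055,0,0],[0.009,-0.058,0,0]]]'
python3 - <<'E'
from h import *
s=status.sense();print(s['time'],s['force'],s['tcp_pos'])
ims=[]
for c in('wrist','side','scene'):
  b=imaging.grab_frame(c);ims.append(b)
  for l in('gate','dop_center'): print(c,l,[(round(d['p'],2),np.round(d['centre'],3)) for d in nets.mark_of(l,c)])
w,b,a=ims
save(np.hstack([cv2.resize(a[140:250,240:350],(400,400),interpolation=3),cv2.resize(b[140:240,240:340],(400,400),interpolation=3)]),'p5.png')
E
```

```text
time: 16.35
tcp_pos: [0.5752, -0.1324, -0.0086]
orientation: [-0.0, 0.997, 0.078, 0.0]
force: [-0.5, -0.1, 0.8]
opening: 0.0254
16.35 [-0.47904489 -0.14858068  0.84669801] [ 0.57521861 -0.13238884 -0.00858629]
wrist gate []
wrist dop_center [(0.61, array([ 0.58 , -0.165,  0.016]))]
side gate [(0.81, array([ 0.585, -0.202,  0.002]))]
side dop_center [(0.82, array([0.597, 0.106, 0.017])), (0.71, array([ 0.581, -0.164,  0.014]))]
scene gate []
scene dop_center [(0.68, array([0.599, 0.108, 0.02 ])), (0.48, array([ 0.583, -0.162,  0.025]))]
```

View pics/p5.png

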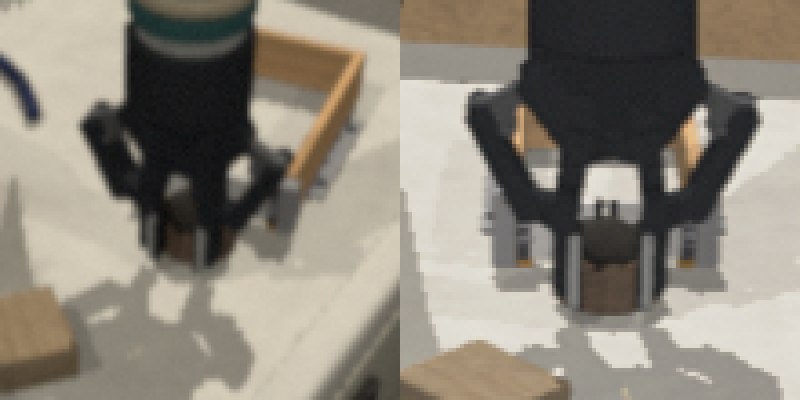

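The dop is cradled between the fingers on the centreline, with the seam directly ahead (scene panel (205,235), side panel (608,270)). I push on through the gate.

```bash
python3 -m inch '[[[0.001,-0.007,0,0],[0.002,-0.015,0,0],[0.004,-0.022,0,0],[0.005,-0.03,0,0],[0.006,-0.037,0,0],[0.007,-0.044,0,0],[0.008,-0.052,0,0],[0.009,-0.059,0,0],[0.011,-0.067,0,0],[0.012,-0.074,0,0]]]'
python3 -m inch '[[[0.001,-0.007,0,0],[0.002,-0.015,0,0],[0.004,-0.022,0,0],[0.005,-0.03,0,0],[0.006,-0.037,0,0],[0.007,-0.044,0,0],[0.008,-0.052,0,0],[0.009,-0.059,0,0],[0.011,-0.067,0,0],[0.012,-0.074,0,0]]]'
python3 - <<'E'
from h import *
ims=[]
for c in('wrist','side','scene'):
  b=imaging.grab_frame(c);ims.append(b)
  for l in('gate','dop_center'): print(c,l,[(round(d['p'],2),np.round(d['centre'],3)) for d in nets.mark_of(l,c)])
s=status.sense();print(s['time'],s['force'],s['tcp_pos'])
w,b,a=ims;save(w,'w6.png')
save(np.hstack([cv2.resize(w,(400,300)),cv2.resize(b[120:230,220:367],(400,300),interpolation=3)]),'p6.png')
E
```

```text
time: 17.8
tcp_pos: [0.5877, -0.2074, -0.0085]
orientation: [0.001, 0.997, 0.078, 0.0]
force: [-0.8, -0.1, 0.3]
opening: 0.025
time: 18.8
tcp_pos: [0.5995, -0.2809, -0.0085]
orientation: [0.0, 0.997, 0.078, 0.0]
force: [-0.1, 0.2, 0.1]
opening: 0.0254
wrist gate [(0.68, array([ 0.584, -0.198,  0.003]))]
wrist dop_center [(0.94, array([ 0.603, -0.314,  0.017]))]
side gate [(0.62, array([ 0.588, -0.2  ,  0.003]))]
side dop_center [(0.96, array([0.597, 0.109, 0.017])), (0.8, array([ 0.605, -0.311,  0.012]))]
scene gate [(0.85, array([ 0.585, -0.197, -0.   ]))]
scene dop_center [(0.82, array([0.596, 0.109, 0.023])), (0.59, array([ 0.607, -0.312,  0.022]))]
19.25 [0.79278071 0.60796288 0.27124512] [ 0.59911654 -0.27959087 -0.00852263]
```

View pics/p6.png

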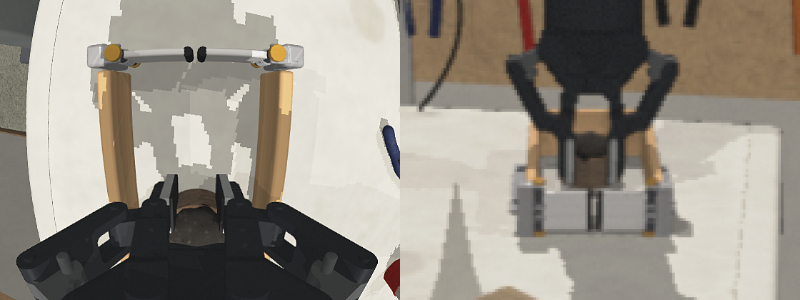

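Both leaves are shut behind the dop (wrist panel seam (195,55), side panel seam (596,210)), and the dop stands about 116 mm inside. I back off 5 mm and lift straight out.

```bash
python3 -m inch '[[[0,0.002,0,0],[-0.001,0.004,0,0],[-0.001,0.006,0,0],[-0.001,0.006,0.01,0],[-0.001,0.006,0.025,0],[-0.001,0.006,0.045,0],[-0.001,0.006,0.07,0],[-0.001,0.006,0.1,0],[-0.001,0.006,0.13,0],[-0.001,0.006,0.16,0]]]'
python3 -m inch '[[[0,0.02,0.01,0],[0,0.05,0.02,0],[0,0.08,0.03,0],[-0.02,0.11,0.03,0],[-0.04,0.14,0.03,0],[-0.06,0.17,0.03,0],[-0.08,0.2,0.03,0],[-0.08,0.2,0.03,0],[-0.08,0.2,0.03,0],[-0.08,0.2,0.03,0]]]'
python3 - <<'E'
from h import *
ims=[]
for c in('side','scene'):
  b=imaging.grab_frame(c);ims.append(b)
  for l in('gate','dop_center'): print(c,l,[(round(d['p'],2),np.round(d['centre'],3)) for d in nets.mark_of(l,c)])
s=status.sense();print(s['time'],s['force'],s['tcp_pos'])
b,a=ims
save(np.hstack([cv2.resize(a[120:230,240:387],(400,300),interpolation=3),cv2.resize(b[130:220,230:350],(400,300),interpolation=3)]),'p7.png')
E
```

```text
time: 20.25
tcp_pos: [0.5981, -0.2739, 0.1535]
orientation: [0.0, 0.997, 0.078, 0.0]
force: [-0.2, 0.2, -0.1]
opening: 0.0252
time: 21.25
tcp_pos: [0.5187, -0.0741, 0.1814]
orientation: [0.0, 0.997, 0.078, 0.0]
force: [0.7, -0.5, 0.8]
opening: 0.0254
side gate [(0.68, array([ 0.588, -0.2  ,  0.   ]))]
side dop_center [(0.86, array([ 0.606, -0.312,  0.013])), (0.61, array([0.595, 0.108, 0.02 ]))]
scene gate [(0.63, array([ 0.586, -0.196, -0.001]))]
scene dop_center [(0.81, array([ 0.604, -0.314,  0.022])), (0.69, array([0.598, 0.106, 0.02 ]))]
21.55 [-0.00280576  0.45308882 -0.29013732] [ 0.51850271 -0.07455395  0.1811962 ]
```

View pics/p7.png

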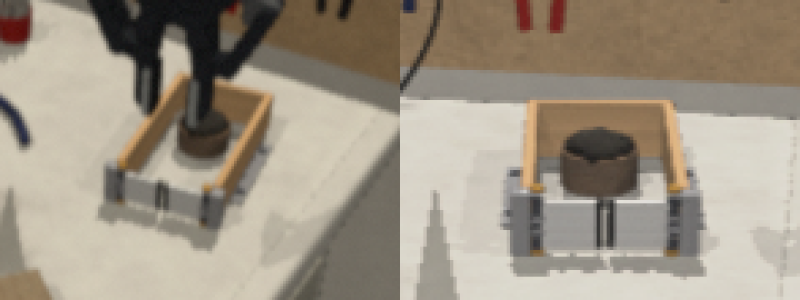

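The dop stands upright in the bay (scene panel (205,135), side panel (600,162)), both leaves are shut, and the arm is clear.

```bash
python3 -c "
from cell import job_done
print(job_done())"
```

```text
the job is handed in; nothing more can be done
None
```

The dop is upright in the bay, about 115 mm inside the gate, with both leaves shut. I handed the job in at about 21.5 s, with the gripper raised clear of everything. I set the dop on the desk about 66 mm in front of the gate, released it and pushed it in with the half-closed fingers cradling it. I then lifted the fingers straight out.

- **Last checks:** the side and scene pictures both show the dop upright and the leaves closed. The networks put the dop at about (0.605, -0.313). The force on the tool was near zero, and I never touched the green look-alike.
- **What disagreed:** the reported TCP height was about 30 mm too low for where the fingertips really were. My first grip therefore closed above the cap without moving the dop. I measured the offset from the pictures, lowered by it, and the second grip held the wood at 45.7 mm.

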